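# Tip the carton flat on the pull-out tray and shut the tray

## Robot

A 6-joint arm with a two-finger parallel gripper is mounted at the origin on the work surface. World frame = base frame: x ahead of the robot, y to its left, z up, the work surface at z = 0. Lengths are in m, angles in rad, forces in N, time in s.
With the tool pointing down it reaches from about 0.275 to 0.875 m from the base axis. Payload 12.5 kg.
Tool frame: the origin (TCP) lies on the centre line of the jaws, within the pads' length; the fingertips stand r.finger_overhang ahead of it and the grasp point (between the pads) lies 3 mm ahead of it (r.finger_overhang is the distance from the TCP to the fingertips, in m); z points along the fingers, y is the direction in which the jaws open and shut (so a half turn about z gives the same grasp; the last joint's range is limited). The gripper opens to 85 mm and grips with 20 to 120 N. Pads are 22 mm wide; open, the fingers measure 114 mm over their backs; the gripper's body (76 mm by 85 mm) begins 54 mm behind the grasp point. The pads swing forward as they close: fully open they stand 13 mm farther back than shut.
Start: joints at [-1.394, 0.351, 1.652, -0, 1.139, -0.085], TCP at [0.142, -0.531, 0.221] pointing down, gripper open.
Joint ranges: [-2.75, 2.75], [-0.79, 2.1], [0.01, 2.65], [-1.57, 4.71], [0.07, 3.14], [-2.87, 2.87]. Speed limits (rad/s): [2.22, 2.22, 2.79, 3.14, 3.14, 3.14].

## Interface

Orientations are given as a unit quaternion [x, y, z, w].
In Python, from cell import r, optics gives the robot as it stands. The module is installed in compiled form; this text tells all that it offers. Calls block until the motion is done:
- r.move_to(position, orientation): joint-space move of the TCP to a pose.
- r.move_linear(position, rot=None, vel=0.15): straight line of the TCP; rot=None keeps the orientation; vel is the mean speed in m/s.
- r.set_joints(angles): joint-space move.
- r.set_gripper(opening, squeeze=None): opening from 0.0 (shut) to 1.0 (fully open); squeeze is the grip in N (None keeps the last); returns when the fingers have stopped.
- r.sleep(seconds).
- r.inverse_kinematics(position, orientation): joint angles nearest the present ones, or None.
- optics.get_image(name): name is "scene" or "top"; returns a dict with "pixels" (400x640x3 uint8, red, green, blue), "depth" (400x640 float32, m along the optical axis (not along the pixel's ray), 0 where there is no reading), "fx", "fy", "cx", "cy" (pixels), "camera_from_world" (4x4, takes a point from world to camera coordinates). Camera axes: x right, y down, z forward; pixel columns grow to the right and rows downward; lengths in m; the calibration is good to about 2 mm. A picture is of the moment at which its call begins.
A pose or a line that the arm cannot do raises r.PlanningError and nothing moves.
- r.hand_in(): hands the job in, once; it reports no verdict.
Readings, each from a call of its own:
- r.current_t(): time.
- r.current_q(): joint angles.
- r.current_qvel(): joint speeds.
- r.current_effort(): joint torques, N m.
- r.current_tool_pos(): TCP position.
- r.current_ee_rot(): TCP orientation.
- r.current_contact_force(): force on the tool from outside, world axes, zero at the start.
- r.current_torque(): the same for the moment, N m.
- r.current_opening(): opening from 0.0 (shut) to 1.0 (fully open).
Only numpy, scipy, OpenCV 4.12 (cv2) and the standard library are available. Lean on these libraries where they do the work, as an engineer would, in place of code of your own. Each camera call takes 0.05 s, during which the arm holds its last target.

## Task

The carton standing on the pulled-out tray is too tall for the tray to go in. With the fingers, push the carton over near its top, towards the middle of the tray, so that it comes to lie flat and wholly on the black mat without striking the adapter at the mat's other end; then push the tray fully home by its front. Only push: do not lift or carry the carton, keep off the adapter, which simply rides in with the tray, and leave everything else on the cabinet top undisturbed.

Things in the scene. Friction and masses are not known exactly. Their poses are not given: they have to be found in the camera images.
- carton: Cardboard carton standing on end, loose, about 0.16 kg: 90 (its own x) x 30 (own y) x 140 mm tall (own z). Origin: centre of its underside, as it stands. It stands at one end of the mat (left or right), its broad faces looking along the tray's width (its own y within about 6 degrees of the mat's y). Pushed along its y at two thirds of its height or more it tips about its foot and falls flat.
- carton_mid (a point): Middle of the carton's volume.
- carton_foot_a (a point): Corner mark: foot edge of the carton, +x side (own 45, 0, 0 mm).
- carton_foot_b (a point): Corner mark: foot edge of the carton, -x side (own -45, 0, 0 mm).
- carton_top_a (a point): Corner mark: top of the carton, +x side (own 45, 0, 140 mm).
- carton_top_b (a point): Corner mark: top of the carton, -x side (own -45, 0, 140 mm).
- mat (a point): Centre of the thin black silicone mat on the tray's floor, 160 (x) x 300 mm (y), its surface 14 mm above the cabinet top. x: the way the tray goes in (away from the robot, turned by up to 13 degrees with the unit); y: to the left along the tray's width; z up. It moves with the tray. Tray 376 mm wide, its side rims 24 mm above the cabinet top, their inner faces 180 mm from the middle.
- tray_front (a point): Middle of the top edge of the tray's front panel, on its outer face (towards the robot), 60 mm above the cabinet top; the panel is 6 mm thick, reaches down to 4 mm above the cabinet top and is 376 mm wide. Same axes as the mat. Push the outer face along +x to shut the tray.
- tray (a joint): How far the tray is pulled out (m): 0 is fully home against its stop, about 0.16 at the start. It stays where it is left; sliding it takes about 3 N.
- housing: Fixed dark steel housing into which the tray slides: 250 (x) x 400 (y) x 75 mm tall. Origin: middle of the foot of its front edge; same axes as the mat. The opening is 65 mm high. With the tray home the outer face of the tray's front stands 30 mm before the housing's front edge.
- adapter: Orange plastic adapter, loose, lying at the other end of the mat from the carton: 60 x 32 x 24 mm tall, long axis roughly along the mat's x. Origin: centre of the underside of its main block.
- cup: Stainless steel cup, 72 mm across, 85 mm tall, standing beside the tray unit (left or right). Origin: centre of its underside.
- coaster: Round glass coaster, 94 mm across, 8 mm thick, lying on the other side of the tray unit. Origin: centre of its underside.
- roller: Black silicone record-mat roller with a handle, 144 x 112 x 32 mm tall, lying on the cabinet top to the right of the housing. Origin: on the cabinet top under its roll, the handle reaching 117 mm towards its -x.
- bookend_l: Left one of a pair of wooden bookends, 110 x 52 x 120 mm tall, on the left of three standing paperbacks at the left of the housing.
- bookend_r: Right one of the pair of wooden bookends, 110 x 52 x 120 mm tall.

How it is judged:
By the outcome, as a careful person would: the job done as asked, in the order asked, and still so for the second after the job is handed in, with the robot touching nothing.
It also fails if it takes over 42 s, if anything falls off the work surface, if the arm or the gripper's body presses on something with over 40 N, if the wrist force passes 120 N, or if a joint passes its speed limit or range.

## Working session

There is one attempt and no reset: what is moved stays moved. The work goes in short steps, each a Python script; the robot and the scene stay as the last script left them, time stands still between calls to the robot, and variables do not carry over. Pictures are saved under pics/ and viewed, and the job is handed in when it is done.

```bash
mkdir -p pics
python3 - <<'E'
from cell import r, optics
import cv2,numpy as np
for n in ("scene","top"):
    o=optics.get_image(n); np.savez(f"{n}0.npz",**o)
    cv2.imwrite(f"pics/{n}0.png",o["pixels"][:,:,::-1])
    print(n,o["fx"],o["fy"],o["cx"],o["cy"],np.round(np.linalg.inv(o["camera_from_world"]),3))
print(r.finger_overhang,r.current_t(),r.current_opening())
E
```

```text
scene 405.2191381985176 405.2191381985176 317.1566605431794 202.56937611847056 [[-0.717  0.575 -0.394  1.11 ]
 [ 0.697  0.588 -0.411  0.572]
 [-0.004 -0.569 -0.822  1.206]
 [ 0.     0.     0.     1.   ]]
top 377.14880203533613 377.14880203533613 320.4862432259875 204.22732604791005 [[-0.004 -0.998  0.063  0.515]
 [-1.     0.005  0.011  0.034]
 [-0.011 -0.063 -0.998  1.452]
 [ 0.     0.     0.     1.   ]]
0.022 0.1 1.0007786323743335
```

View pics/scene0.png

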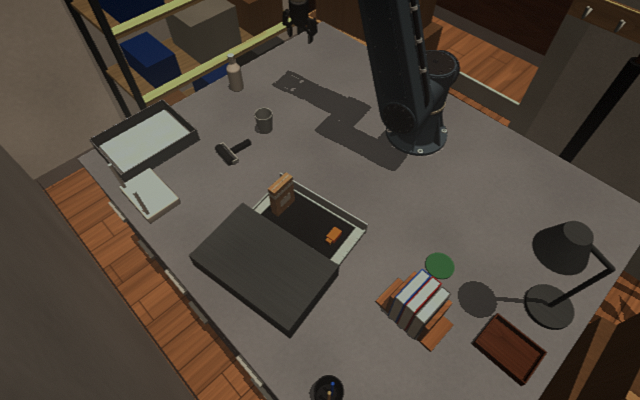

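View pics/top0.png

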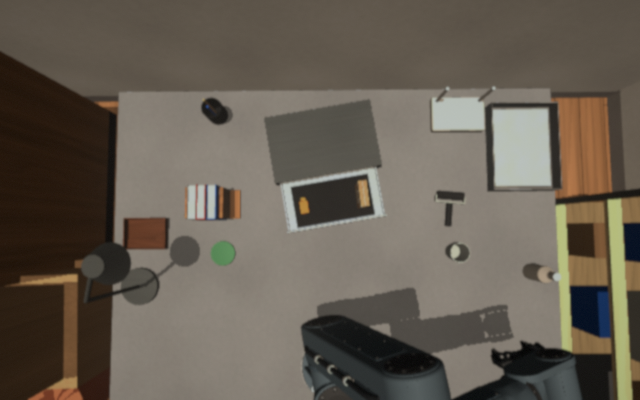

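The tray is near (330,200) in the top view, with the carton at its right end (363,193) and the adapter at its left end (304,205). The cup (457,252) is on the right and the coaster (223,253) on the left. Next I measure.

```bash
cat > h.py <<'E'
import numpy as np,cv2
def load(n): return dict(np.load(n))
def cloud(o):
    v,u=np.mgrid[0:400,0:640]; d=o["depth"]
    P=np.stack([(u-o["cx"])/o["fx"]*d,(v-o["cy"])/o["fy"]*d,d],-1)
    T=np.linalg.inv(o["camera_from_world"]); W=P@T[:3,:3].T+T[:3,3]; W[d==0]=np.nan
    return W
def ray(o,u,v,z):
    T=np.linalg.inv(o["camera_from_world"]); d=T[:3,:3]@np.array([(u-o["cx"])/o["fx"],(v-o["cy"])/o["fy"],1]); c=T[:3,3]
    return c+d*(z-c[2])/d[2]
def proj(o,p):
    q=o["camera_from_world"]@np.append(p,1); return np.array([o["fx"]*q[0]/q[2]+o["cx"],o["fy"]*q[1]/q[2]+o["cy"]])
E
python3 - <<'E'
from h import *
for n,b in(("top",(255,90,395,240)),("scene",(180,160,380,340))):
    o=load(n+"0.npz");W=cloud(o)
    x0,y0,x1,y1=b; c=cv2.resize(o["pixels"][y0:y1,x0:x1],None,fx=4 if n=="top" else 3,fy=4 if n=="top" else 3,interpolation=cv2.INTER_CUBIC)
    cv2.imwrite(f"pics/{n}0z.png",np.clip(c[:,:,::-1].astype(float)*1.6,0,255).astype(np.uint8))
    z=W[...,2]; print(n,"depth valid",np.isfinite(z).mean())
    hsv=cv2.cvtColor(o["pixels"],cv2.COLOR_RGB2HSV)
    v,u=np.mgrid[0:400,0:640]; roi=(u>=x0)&(u<x1)&(v>=y0)&(v<y1)
    m=roi&(hsv[...,1]>80)&(hsv[...,2]>60)
    k,l,s,c=cv2.connectedComponentsWithStats(m.astype(np.uint8))
    for i in range(1,k):
        if s[i,4]>15:
            w=W[l==i]; print(s[i],np.round(c[i],1),np.round(np.nanmedian(w,0),3),np.round(np.nanpercentile(w,[5,95],axis=0),3).tolist(), np.median(hsv[l==i],0))
    if n=="top":
        # fit mat: dark, low
        m=roi&(hsv[...,2]<40)&(v>165); mm=(m).astype(np.uint8)
        k,l,s,c=cv2.connectedComponentsWithStats(mm); i=1+np.argmax(s[1:,4]); print("mat",s[i],c[i]); 
        mh=roi&(z>.06)&(z<.09)&(v<190)
        k,l,s,c=cv2.connectedComponentsWithStats(mh.astype(np.uint8)); i=1+np.argmax(s[1:,4])
        pts=W[l==i]; print("housing",s[i],np.nanmedian(pts[:,2]),cv2.minAreaRect((pts[:,:2]*1000).astype(np.float32)))
    for p in((330,140),(290,200),(300,190)): print(p,W[p[1],p[0]])
E
```

```text
top depth valid 0.99594140625
[355 179  16  29 333] [362.8 193.1] [ 0.636 -0.099  0.153] [[0.594, -0.133, 0.013], [0.688, -0.083, 0.158]] [ 17. 109. 162.]
[298 196  12  19 187] [303.4 205.6] [0.6   0.114 0.036] [[0.572, 0.096, 0.011], [0.633, 0.131, 0.043]] [ 18. 163. 153.]Traceback (most recent call last):
  File "<stdin>", line 17, in <module>
    return _wrapfunc(a, 'argmax', axis=axis, out=out, **kwds)
    return bound(*args, **kwds)
ValueError: attempt to get argmax of an empty sequence
```

```bash
sleep 1; ls pics
```

```text
scene0.png
top0.png
top0z.png
```

View pics/top0z.png

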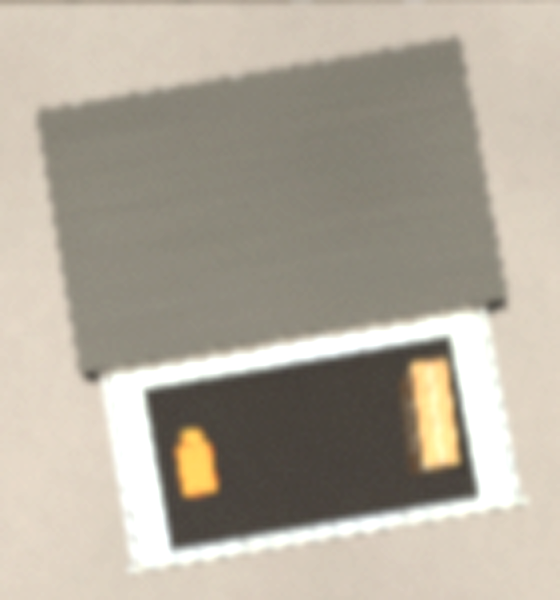

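Run:
```python
from h import *
o=load("top0.npz");W=cloud(o);z=W[...,2]
hsv=cv2.cvtColor(o["pixels"],cv2.COLOR_RGB2HSV)
print(hsv[200,320:350:6],hsv[140,320],hsv[205,285])
v,u=np.mgrid[0:400,0:640]
roi=(u>270)&(u<395)&(v>165)&(v<240)
m=roi&(hsv[...,2]<60)&(z<.03)
k,l,s,c=cv2.connectedComponentsWithStats(m.astype(np.uint8))
for i in range(1,k):
    if s[i,4]>300: 
        print("mat",s[i],c[i])
        cs=np.argwhere(l==i)[:,::-1].astype(np.float32)
        hull=cv2.convexHull(cs); 
        pts=np.array([ray(o,*p,.014)[:2] for p in hull[:,0]])
        print(cv2.minAreaRect((pts*1000).astype(np.float32)))
mh=(z>.065)&(z<.085)&(v<195)&(u>255)&(u<395)&(v>90)
k,l,s,c=cv2.connectedComponentsWithStats(mh.astype(np.uint8)); i=1+np.argmax(s[1:,4])
pts=W[l==i]; R=cv2.minAreaRect((pts[:,:2]*1000).astype(np.float32));print("housing",s[i],np.nanmedian(pts[:,2]),R,cv2.boxPoints(R))
# tray front panel top
mf=roi&(v>200)&(z>.045)&(z<.075); pts=W[mf]; print("front",len(pts),np.nanmedian(pts,0)); 
if len(pts)>10: 
  R=cv2.minAreaRect((pts[:,:2]*1000).astype(np.float32));print(R,cv2.boxPoints(R))
mc=roi&(z>.14)&(z<.17); R=cv2.minAreaRect((W[mc][:,:2]*1000).astype(np.float32));print("carton top",mc.sum(),R)
ma=roi&(u<320)&(z>.03)&(z<.045)&(hsv[...,1]>100); R=cv2.minAreaRect((W[ma][:,:2]*1000).astype(np.float32));print("adapter top",ma.sum(),R,cv2.boxPoints(R))
```

```text
[[15 44 46]
 [19 44 46]
 [17 39 46]
 [17 40 45]
 [19 44 46]] [22 32 88] [ 68   6 166]
mat [ 293  176   80   50 2300] [329.60608696 200.93130435]
((621.7734375, 4.271331787109375), (147.30496215820312, 287.46929931640625), 9.471199989318848)
housing [ 264  100  118   84 7199] 0.07562026572043679 ((837.728271484375, 40.80535888671875), (251.69354248046875, 400.963134765625), 9.60025405883789) [[ 680.209    217.4914 ]
 [ 747.07886 -177.85638]
 [ 995.24756 -135.88068]
 [ 928.3777   259.4671 ]]
front 175 [ 0.53392033 -0.01569159  0.06025248]
((572.0502319335938, -4.0422210693359375), (86.22364044189453, 370.85345458984375), 9.653621673583984) [[ 498.4544   171.5293 ]
 [ 560.6434  -194.0727 ]
 [ 645.64606 -179.61374]
 [ 583.4571   185.98825]]
carton top 238 ((635.4434814453125, -100.53462982177734), (89.81106567382812, 30.26750373840332), 6.0629377365112305)
adapter top 123 ((600.8496704101562, 112.7718734741211), (59.17949676513672, 32.03960037231445), 8.094100952148438) [[569.29913  124.465866]
 [573.81024   92.745445]
 [632.4002   101.07788 ]
 [627.8891   132.79831 ]]
```

The measurements agree with the given sizes: housing 401×252 mm at 9.6°, carton top 90×30 mm, adapter 59×32 mm. In the mat frame the carton is at (-4, -106) mm with a yaw of -3.5°, and the adapter is at (-2, +110) mm. Next I push the carton along its own +y at about 80 % of its height.

```bash
cat > push1.py <<'E'
from cell import r, optics
from h import *
from scipy.spatial.transform import Rotation as R
a=np.radians(6.06); c=np.array([.6354,-.1005]); n=np.array([-np.sin(a),np.cos(a)]); tx=np.array([np.cos(a),np.sin(a)])
print(np.round(R.from_quat(r.current_ee_rot()).as_matrix(),2).tolist(), r.current_contact_force())
# tool z down, jaw y along +-carton x ; choose the nearer to the current
best=None
for s in (1,-1):
    y=np.array([*(s*tx),0]); z=np.array([0,0,-1.]); q=R.from_matrix(np.c_[np.cross(y,z),y,z]).as_quat()
    p=c-n*.075
    J=r.inverse_kinematics([*p,.30],q)
    if J is not None:
        d=np.abs(np.array(J)-r.current_q()).max(); print(s,np.round(J,2),d)
        if best is None or d<best[0]: best=(d,q)
q=best[1]; p=c-n*.075
r.set_gripper(0.0,20)
cur=r.current_tool_pos()
r.move_linear([cur[0],cur[1],.32])
r.move_to([*p,.30],q)
r.move_linear([*p,.147],vel=.12)
print(r.current_tool_pos(),r.current_t(),r.current_contact_force())
o=optics.get_image("scene"); cv2.imwrite("pics/pre.png",cv2.resize(o["pixels"][120:300,180:400],None,fx=3,fy=3)[:,:,::-1])
E
python3 push1.py
```

```text
[[0.97, 0.26, -0.0], [0.26, -0.97, 0.0], [0.0, -0.0, -1.0]] [-0.07655535 -0.33171705 -0.93575263]
1 [-0.34  0.51  1.22 -0.    1.41 -0.44] 1.0580992644020553
-1 [-0.34  0.51  1.22 -0.    1.41  2.7 ] 2.7848990023266946
[ 0.64370035 -0.17517993  0.14783579] 5.3 [-1.15049801 -0.21829379  0.10241132]
```

View pics/pre.png

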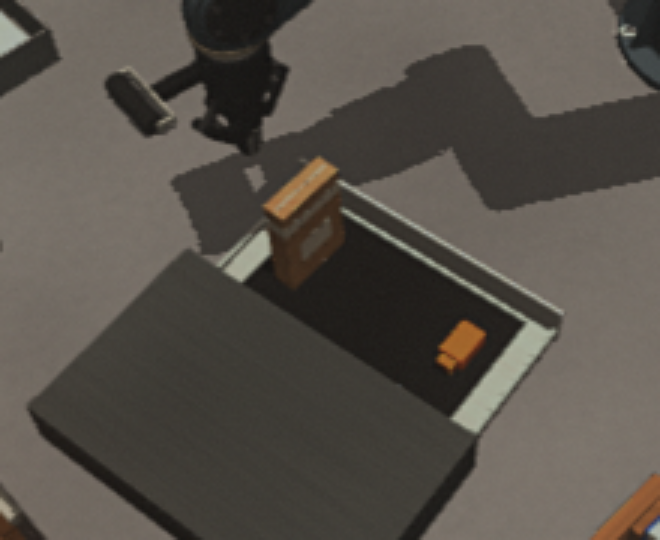

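The shut fingers are at (240,135), behind the carton's top (300,190) and in line with it and the adapter. Now I push slowly in steps.

```bash
cat > push2.py <<'E'
from cell import r, optics
from h import *
a=np.radians(6.06); c=np.array([.6354,-.1005]); n=np.array([-np.sin(a),np.cos(a)])
s=-.075
while s<.008:
    s+=.03 if s<-.04 else .006
    p=c+n*s
    r.move_linear([*p,.147],vel=.06)
    print(round(s,3),np.round(r.current_contact_force(),1),round(r.current_t(),2))
    o=optics.get_image("top");W=cloud(o); hsv=cv2.cvtColor(o["pixels"],cv2.COLOR_RGB2HSV)
    m=(hsv[...,1]>80)&(hsv[...,2]>60); m[:,:318]=0;m[:,395:]=0;m[:165]=0;m[240:]=0
    w=W[m]; h=np.nanpercentile(w[:,2],90) if m.any() else 0
    print(m.sum(),np.round(np.nanmedian(w,0),3) if m.any() else None,round(float(h),3))
    if m.sum()>500 and h<.07: break
o=optics.get_image("scene"); cv2.imwrite("pics/post.png",cv2.resize(o["pixels"][120:300,180:400],None,fx=3,fy=3)[:,:,::-1])
E
python3 push2.py
```

```text
-0.045 [-0.3 -0.2  0.6] 6.0
184 [ 0.649 -0.089  0.151] 0.158
-0.015 [ 1.2 -0.1  1.1] 6.7
32 [ 0.611 -0.101  0.156] 0.297
-0.009 [ 0.3 -0.5 -0.2] 7.0
34 [ 0.61  -0.096  0.156] 0.273
-0.003 [ 0.5 -0.3 -0.6] 7.3
27 [ 0.608 -0.089  0.154] 0.306
0.003 [ 0.6 -0.5  0.1] 7.6
16 [ 0.608 -0.089  0.153] 0.21
0.009 [-0.6 -1.1 -0.8] 7.9
0 None 0.0
```

View pics/post.png

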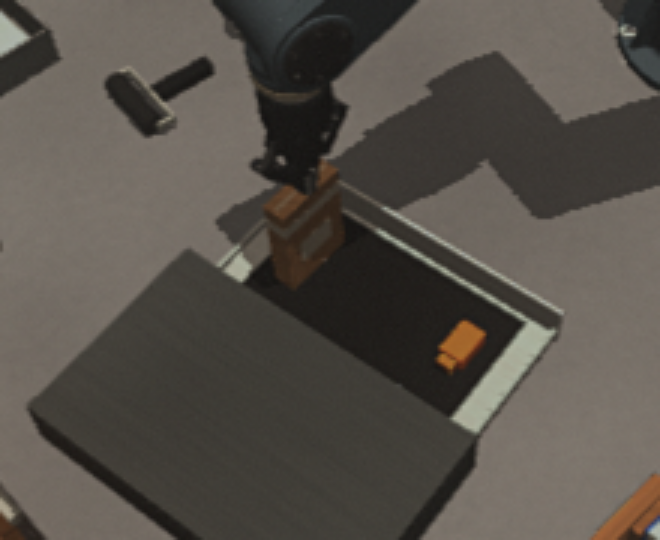

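The carton still seems to be standing, with the gripper over it at (290,170), so I check before continuing.

Run:
```python
from cell import r, optics
from h import *
print(r.current_tool_pos(),r.current_contact_force(),r.current_opening(),r.current_t(),r.finger_overhang)
for n in("top","scene"):
    o=optics.get_image(n); np.savez(n+"1.npz",**o); W=cloud(o)
    u,v=proj(o,np.array([.635,-.1,.15])); u,v=int(u),int(v)
    cv2.imwrite(f"pics/{n}1.png",np.clip(2*cv2.resize(o["pixels"][v-50:v+50,u-60:u+60],None,fx=6,fy=6)[:,:,::-1].astype(float),0,255))
    print(proj(o,r.current_tool_pos()),proj(o,np.array(r.current_tool_pos())-[0,0,.022]),u,v)
```

```text
[ 0.63448483 -0.09150213  0.14702593] [ 0.40528683 -0.10931516  0.17940994] 0.00017722473430360853 8.0 0.022
[360.52106618 193.56101682] [359.92838757 194.13184372] 363 193
[281.61225209 184.06879604] [282.11747326 188.0803902 ] 279 182[ WARN:0@1.014] global loadsave.cpp:1063 imwrite_ Unsupported depth image for selected encoder is fallbacked to CV_8U.
```

View pics/scene1.png

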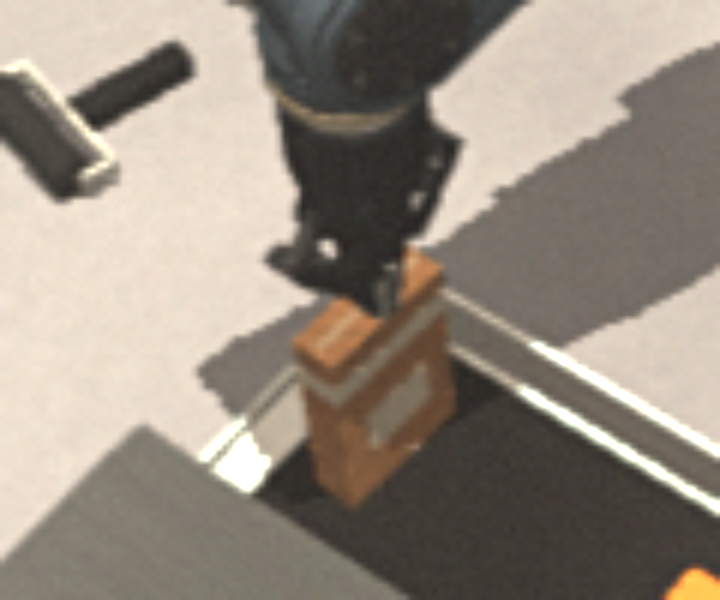

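View pics/top1.png

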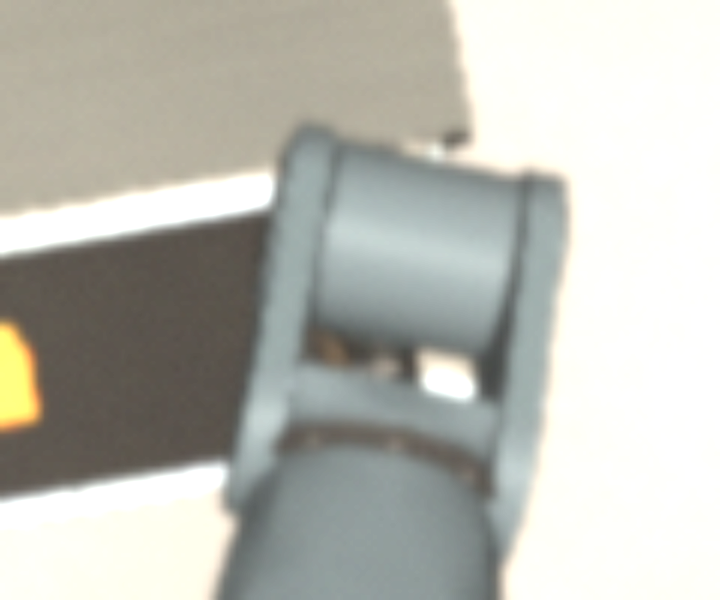

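Run:
```python
from h import *
from cell import r
print(r.current_t(),r.current_tool_pos(),r.current_contact_force())
for k in "01":
    o=load(f"scene{k}.npz");W=cloud(o)
    hsv=cv2.cvtColor(o["pixels"],cv2.COLOR_RGB2HSV)
    x=o["pixels"][165:225,262:305]
    m=np.zeros((400,640),bool);m[165:220,262:305]=1; m&=(hsv[...,1]>90)&(W[...,2]>.02)
    w=W[m]; print(k,m.sum(),np.round(np.nanpercentile(w,[1,50,99],axis=0),3).tolist())
    t=m&(W[...,2]>.146); print(" top",t.sum(),cv2.minAreaRect((W[t][:,:2]*1000).astype(np.float32)),np.nanmedian(W[t],0))
o=load("scene1.npz");W=cloud(o)
for v in range(170,194,2):print(v,[tuple((np.round(W[v,u]*1000)).astype(int).tolist()) for u in range(276,290,3)])
```

```text
8.1 [ 0.63448007 -0.09163665  0.14700146] [-0.66189526  0.13059744 -0.13009089]
0 593 [[0.591, -0.113, 0.022], [0.646, -0.086, 0.109], [0.681, -0.077, 0.157]]
 top 213 ((636.0096435546875, -96.93453979492188), (89.33369445800781, 33.698062896728516), 5.399383068084717) [ 0.63923253 -0.09428052  0.15260068]
1 540 [[0.592, -0.108, 0.022], [0.652, -0.085, 0.102], [0.681, -0.077, 0.158]]
 top 162 ((635.251953125, -93.42361450195312), (91.20216369628906, 34.1632080078125), 1.9021086692810059) [ 0.65167164 -0.09102239  0.15286093]
170 [(660, -75, 256), (651, -73, 250), (640, -73, 240), (627, -75, 228), (611, -81, 209)]
172 [(660, -77, 245), (649, -77, 235), (641, -72, 233), (625, -79, 213), (509, -215, -7)]
174 [(649, -94, 210), (648, -80, 221), (643, -71, 225), (625, -80, 202), (597, -101, 158)]
176 [(655, -88, 211), (647, -83, 208), (640, -77, 207), (625, -81, 191), (599, -99, 152)]
178 [(666, -74, 223), (652, -77, 209), (642, -75, 201), (625, -82, 180), (606, -91, 154)]
180 [(666, -75, 212), (647, -86, 185), (639, -80, 183), (629, -78, 176), (610, -88, 150)]
182 [(643, -109, 149), (643, -93, 165), (638, -83, 169), (629, -79, 165), (612, -86, 143)]
184 [(651, -100, 154), (644, -93, 155), (640, -82, 162), (627, -83, 149), (612, -87, 131)]
186 [(655, -95, 152), (649, -87, 155), (641, -82, 152), (628, -83, 139), (616, -83, 127)]
188 [(661, -89, 153), (655, -80, 155), (643, -81, 143), (628, -85, 126), (615, -85, 114)]
190 [(666, -82, 154), (655, -82, 143), (643, -82, 131), (628, -85, 115), (615, -86, 102)]
192 [(669, -79, 148), (658, -79, 137), (644, -81, 122), (632, -82, 109), (616, -86, 91)]
```

Depth puts the carton unmoved and upright, and the lowest visible point of the fingers at z≈0.157. That is just above the carton top, although I expected the tips at 0.125. I raise, retreat and measure where the tips really are.

Run:
```python
from cell import r, optics
from h import *
a=np.radians(6.06); c=np.array([.6354,-.1005]); n=np.array([-np.sin(a),np.cos(a)])
p=c+n*.009
r.move_linear([*p,.20],vel=.15)
p=c-n*.085
r.move_linear([*p,.20],vel=.2)
P=np.array(r.current_tool_pos());print(P,r.current_contact_force(),r.current_t())
o=optics.get_image("scene"); np.savez("scene2.npz",**o); W=cloud(o)
for dz in(0,-.022,): print(dz,proj(o,P+[0,0,dz]))
u,v=map(int,proj(o,P))
cv2.imwrite("pics/tip.png",cv2.convertScaleAbs(cv2.resize(o["pixels"][v-45:v+45,u-60:u+60],None,fx=6,fy=6)[:,:,::-1],alpha=2))
print("crop origin",u-60,v-45)
d=np.linalg.norm(W[...,:2]-P[:2],axis=-1); m=(d<.045)&(W[...,2]>.08)&(W[...,2]<.3); print("z min near tool",np.sort(W[m][:,2])[:25].round(3));
```

```text
[ 0.64405508 -0.18437813  0.19926248] [1.05596784 0.17017446 0.32260447] 9.2167
0 [259.38292728 159.7978858 ]
-0.022 [260.1915753 164.1631601]
crop origin 199 114
z min near tool [0.212 0.212 0.214 0.215 0.215 0.216 0.216 0.217 0.218 0.219 0.219 0.221
 0.221 0.221 0.221 0.221 0.222 0.222 0.222 0.223 0.223 0.224 0.225 0.226
 0.226]
```

View pics/tip.png

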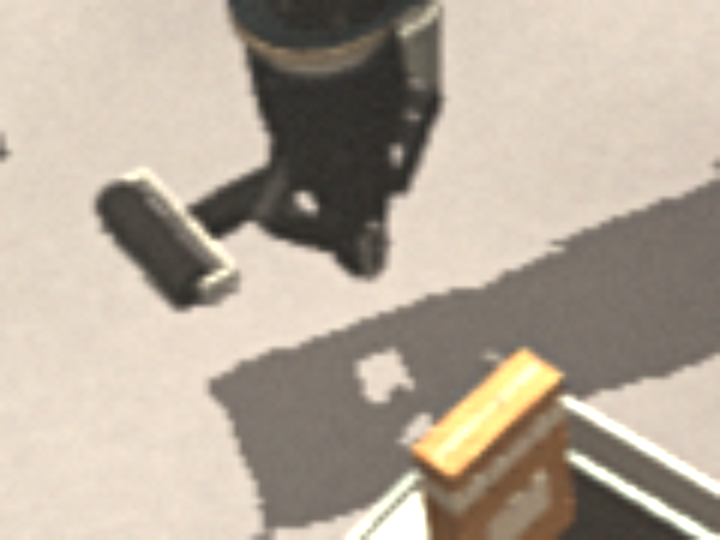

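The visible tips sit at the TCP's own projection (crop 362,276), and depth gives z≈TCP+0.01. So the real tips are about 30 mm higher than the stated overhang implies. That explains the pass over the carton without contact. I check the carton pose and tip xy, then push about 32 mm lower.

```bash
python3 - <<'E'
from h import *
for k in "02":
    o=load(f"scene{k}.npz");W=cloud(o)
    hsv=cv2.cvtColor(o["pixels"],cv2.COLOR_RGB2HSV)
    m=np.zeros((400,640),bool);m[165:220,262:305]=1; m&=(hsv[...,1]>90)&(W[...,2]>.146)
    print(k,m.sum(),cv2.minAreaRect((W[m][:,:2]*1000).astype(np.float32)))
P=np.array([.644,-.1844,.1993]);d=np.linalg.norm(W[...,:2]-P[:2],axis=-1); m=(d<.045)&(W[...,2]>.2)&(W[...,2]<.225)
print(np.round(W[m]-P,3)[:30].tolist())
E
cat > push3.py <<'E'
from cell import r, optics
from h import *
a=np.radians(6.06); c=np.array([.6354,-.1005]); n=np.array([-np.sin(a),np.cos(a)])
Z=.115
p=c-n*.085
r.move_linear([*p,Z],vel=.1)
print(r.current_contact_force())
s=-.085
while s<.012:
    s+=.035 if s<-.05 else .006
    p=c+n*s
    r.move_linear([*p,Z],vel=.05)
    f=np.array(r.current_contact_force())
    o=optics.get_image("scene");W=cloud(o); hsv=cv2.cvtColor(o["pixels"],cv2.COLOR_RGB2HSV)
    m=(hsv[...,1]>90)&(W[...,2]>.03)&(W[...,0]>.56)&(W[...,0]<.72)&(W[...,1]>-.14)&(W[...,1]<.07)
    h=np.nanpercentile(W[m][:,2],98) if m.sum()>20 else 0
    print(round(s,3),np.round(f,1),round(r.current_t(),2),m.sum(),round(float(h),3),np.round(np.nanmedian(W[m],0),3))
    if h<.07 or abs(f@np.r_[n,0])>12: break
cv2.imwrite("pics/post3.png",cv2.convertScaleAbs(cv2.resize(o["pixels"][120:300,180:400],None,fx=3,fy=3)[:,:,::-1],alpha=1.6))
E
python3 push3.py
```

```text
0 213 ((636.0096435546875, -96.93453979492188), (89.33369445800781, 33.698062896728516), 5.399383068084717)
2 216 ((635.9766845703125, -96.99807739257812), (91.33572387695312, 33.76846694946289), 7.142483711242676)
[[-0.014, 0.005, 0.021], [-0.012, 0.007, 0.019], [-0.005, 0.011, 0.024], [-0.01, 0.01, 0.019], [0.013, -0.002, 0.022], [0.011, 0.001, 0.024], [0.001, 0.013, 0.025], [-0.003, 0.013, 0.022], [-0.008, 0.012, 0.018], [0.011, -0.001, 0.017], [0.011, 0.006, 0.022], [0.009, 0.008, 0.022], [0.006, 0.01, 0.022], [0.004, 0.013, 0.023], [0.002, 0.014, 0.022], [-0.004, 0.012, 0.016], [-0.007, 0.012, 0.013], [0.01, 0.009, 0.019], [0.006, 0.008, 0.015], [0.003, 0.01, 0.015], [0.002, 0.014, 0.017], [0.005, 0.012, 0.013]]
[-0.02177859 -0.90049164 -0.78779301]
-0.05 [-0.5 -0.2  0.2] 11.17 571 0.156 [ 0.646 -0.086  0.113]
-0.044 [ 1.5 -0.6  0.4] 11.48 568 0.156 [ 0.646 -0.086  0.113]
-0.038 [-0.5 -0.2  0.3] 11.8 571 0.157 [ 0.643 -0.086  0.117]
-0.032 [-0.3 -0.1 -0.6] 12.12 588 0.156 [ 0.645 -0.086  0.115]
-0.026 [-0.3 -0.6  0.4] 12.43 584 0.157 [ 0.645 -0.086  0.115]
-0.02 [ 0.   0.  -0.3] 12.75 555 0.157 [ 0.645 -0.083  0.133]
-0.014 [0.1 0.6 0.8] 13.07 532 0.158 [ 0.646 -0.078  0.14 ]
-0.008 [ 0.2 -0.1  0.5] 13.38 422 0.158 [ 0.648 -0.065  0.146]
-0.002 [-0.1 -0.2 -1. ] 13.7 769 0.058 [ 0.631 -0.005  0.048]
```

View pics/post3.png

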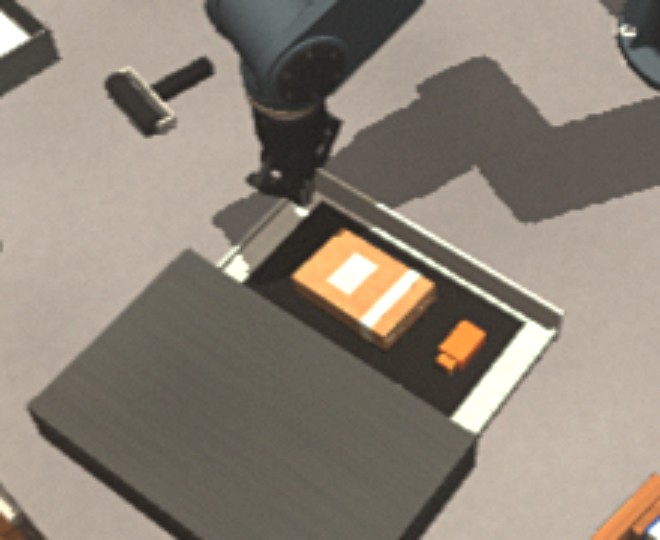

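The carton has fallen flat, lying on the mat at about (365,288) with a gap to the adapter (462,345). Next I raise, check the lie, and move in front of the tray.

```bash
cat > app.py <<'E'
from cell import r, optics
from h import *
from scipy.spatial.transform import Rotation as R
a=np.radians(9.6); X=np.array([np.cos(a),np.sin(a)]);Y=np.array([-X[1],X[0]])
F=np.array([.8377,.0408])-X*(.125+.19)
cur=r.current_tool_pos(); r.move_linear([cur[0],cur[1],.26],vel=.25)
p=F-X*.07; best=None
for s in(1,-1):
    y=np.array([*(s*Y),0]);z=np.array([0,0,-1.]);q=R.from_matrix(np.c_[np.cross(y,z),y,z]).as_quat()
    J=r.inverse_kinematics([*p,.03],q)
    if J is not None:
        d=np.abs(np.array(J)-r.current_q()).max()
        if best is None or d<best[0]: best=(d,q,J)
print(F,best)
r.move_to([*p,.26],best[1])
for n in("top","scene"):
    o=optics.get_image(n); np.savez(n+"4.npz",**o)
    cv2.imwrite(f"pics/{n}4.png",cv2.convertScaleAbs(cv2.resize(o["pixels"][90:250,190:410] if n=="scene" else o["pixels"][90:270,240:420],None,fx=3,fy=3)[:,:,::-1],alpha=1.6))
print(r.current_t(),r.current_tool_pos(),r.current_contact_force())
W=cloud(load("scene4.npz")); hsv=cv2.cvtColor(load("scene4.npz")["pixels"],cv2.COLOR_RGB2HSV)
M=np.array([.6218,.0043])
loc=np.stack([(W[...,:2]-M)@X,(W[...,:2]-M)@Y],-1)
sat=(hsv[...,1]>90)&(abs(loc[...,0])<.1)&(abs(loc[...,1])<.17)&(W[...,2]>.035)
for nm,m in(("carton",(loc[...,1]<.085)),("adapter",loc[...,1]>.085)):
    mm=sat&m; 
    print(nm,mm.sum(),np.nanpercentile(W[mm][:,2],[10,50,98]).round(3) if mm.any() else "",cv2.minAreaRect((loc[mm]*1000).astype(np.float32)) if mm.any() else "", (loc[mm].min(0),loc[mm].max(0)) if mm.any() else "")
E
python3 app.py
```

```text
[ 0.52711125 -0.01173216] (np.float64(1.5532394652481432), array([-0.08367784,  0.99649286,  0.        ,  0.        ]), array([-1.52600434e-01,  5.05227639e-01,  2.01842388e+00, -4.44089210e-16,
        6.17941136e-01, -1.89094837e+00]))
15.9167 [ 0.45835586 -0.02355088  0.25974539] [ 0.21086856 -0.13202356 -0.27211835]
carton 697 [0.04  0.043 0.048] ((1.6405181884765625, -12.444244384765625), (142.685546875, 92.8748779296875), 86.19745635986328) (array([-0.04869702, -0.08491964]), array([0.05075878, 0.06032234]))
adapter 101 [0.036 0.038 0.043] ((-1.8849868774414062, 114.39894104003906), (31.240354537963867, 57.92146301269531), 88.2574691772461) (array([-0.03112066,  0.09906079]), array([0.02720228, 0.13053679]))
```

View pics/scene4.png

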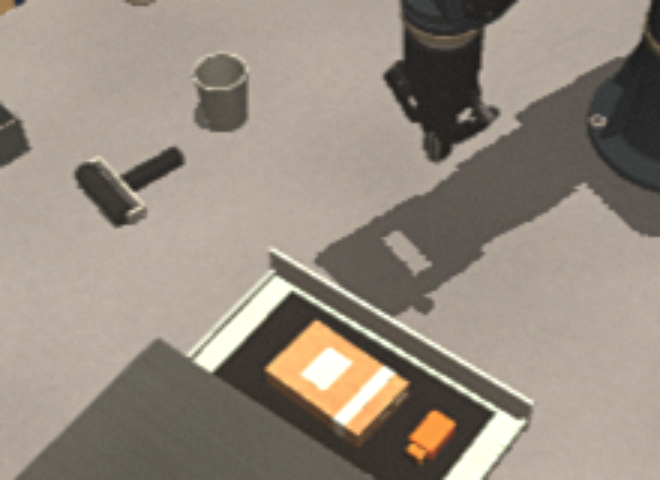

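View pics/top4.png

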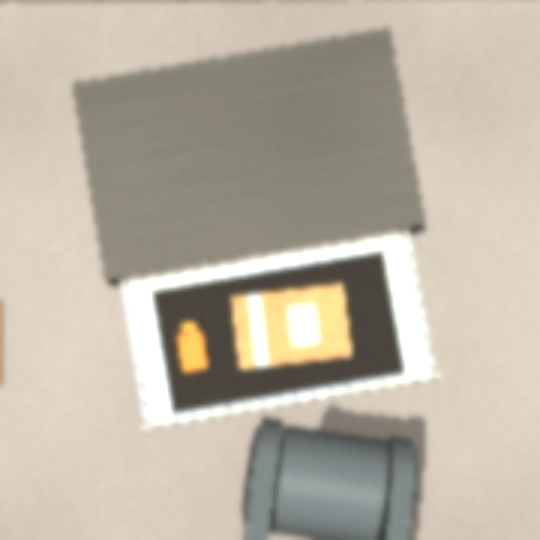

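The carton lies flat in the mat frame (x ±50 mm, y -85..+60 mm, top at 44 mm), and the adapter is untouched with about a 40 mm gap. Now I push the tray by the middle of its front.

```bash
cat > shut.py <<'E'
from cell import r, optics
from h import *
a=np.radians(9.6); X=np.array([np.cos(a),np.sin(a)])
F=np.array([.8377,.0408])-X*(.125+.19)
go=lambda s,v: r.move_linear([*(F+X*s),.03],vel=v)
go(-.07,.15); print(r.current_tool_pos(),r.current_contact_force())
go(-.02,.08)
def f(): return float(np.array(r.current_contact_force())[:2]@X)
go(.03,.05); print("f",f())
go(.125,.06); print("f",f(),r.current_t())
s=.125
while s<.172:
    s+=.003; go(s,.03); F_=f(); print(round(s,3),round(F_,1),end="; ")
    if abs(F_)>14: break
print(r.current_t(),np.array(r.current_tool_pos())[:2]@X-F@X)
o=optics.get_image("scene"); np.savez("scene5.npz",**o)
cv2.imwrite("pics/scene5.png",cv2.convertScaleAbs(cv2.resize(o["pixels"][90:290,180:400],None,fx=3,fy=3)[:,:,::-1],alpha=1.6))
E
python3 shut.py
```

```text
[ 0.45850024 -0.02345884  0.03056991] [-0.42751455  0.55913777  0.03984929]
f 0.7394193255790219
f -1.0433359866754726 21.2583
0.128 -1.0; 0.131 -0.0; 0.134 -0.3; 0.137 0.1; 0.14 -0.2; 0.143 -0.1; 0.146 1.6; 0.149 -0.0; 0.152 -13.2; 0.155 -32.2; 23.7583 0.15011765411013311
```

View pics/scene5.png

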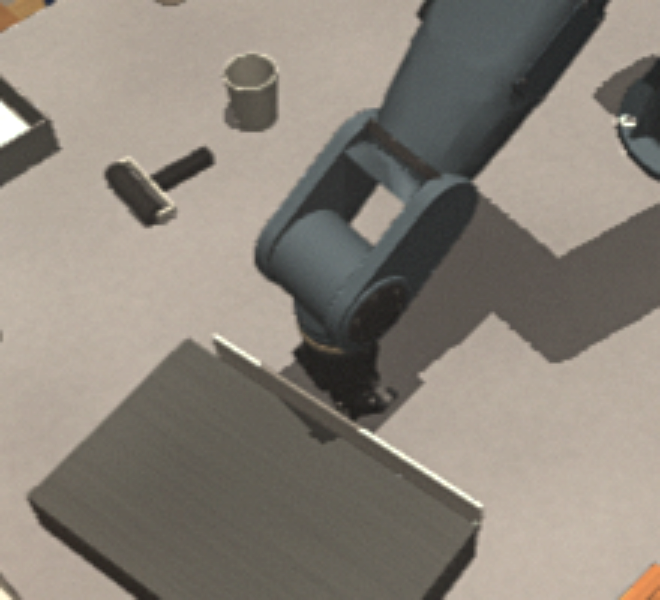

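The force rose to 32 N at 0.150 + ~0.010 finger half-thickness = 0.16 m travel, which fits the stop. I back off and verify.

```bash
cat > ver.py <<'E'
from cell import r, optics
from h import *
a=np.radians(9.6); X=np.array([np.cos(a),np.sin(a)]);Y=np.array([-X[1],X[0]])
H=np.array([.8377,.0408])-X*.125; F=H-X*.19
r.move_linear([*(F+X*.10),.03],vel=.12)
r.move_linear([*(F-X*.06),.03],vel=.2)
r.move_linear([*(F-X*.06),.25],vel=.25)
r.sleep(.3)
for n in("top","scene"):
    o=optics.get_image(n); np.savez(n+"6.npz",**o)
    cv2.imwrite(f"pics/{n}6.png",cv2.convertScaleAbs(cv2.resize(o["pixels"],(800,500))[:,:,::-1],alpha=1.5))
    W=cloud(o); l=np.stack([(W[...,:2]-H)@X,(W[...,:2]-H)@Y],-1)
    m=(abs(l[...,1])<.17)&(l[...,0]>-.08)&(l[...,0]<-.005)&(W[...,2]>.05)&(W[...,2]<.07)
    print(n,m.sum(),np.nanpercentile(l[m][:,0],[2,10,50,90]).round(4))
    for y0 in (-.15,0,.15):
        k=m&(abs(l[...,1]-y0)<.02); print(y0,k.sum(),np.nanpercentile(l[k][:,0],[5,50]).round(4) if k.any() else '')
W0=cloud(load("top0.npz"));W1=cloud(load("top6.npz"))
print(r.current_t())
for nm,(u,v) in dict(cup=(457,252),coaster=(223,253),roller=(449,197),be=(215,202)).items():
    A=load("top0.npz")["pixels"][v-22:v+22,u-32:u+32].astype(int);B=load("top6.npz")["pixels"][v-22:v+22,u-32:u+32].astype(int); print(nm,abs(A-B).mean().round(2),(abs(A-B).max(-1)>40).sum())
E
python3 ver.py
```

```text
top 171 [-0.0304 -0.03   -0.0275 -0.0248]
-0.15 20 [-0.0297 -0.0276]
0 21 [-0.0304 -0.0272]
0.15 20 [-0.0302 -0.0273]
scene 251 [-0.0296 -0.0283 -0.0247 -0.0228]
-0.15 27 [-0.0286 -0.0247]
0 27 [-0.029  -0.0243]
0.15 35 [-0.0284 -0.0249]
26.8
cup 2.42 0
coaster 2.4 0
roller 2.46 0
be 2.52 0
```

View pics/scene6.png

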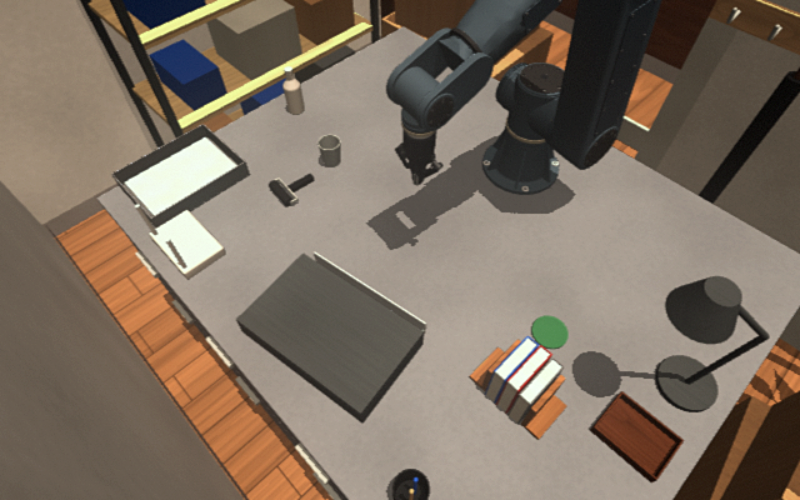

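View pics/top6.png

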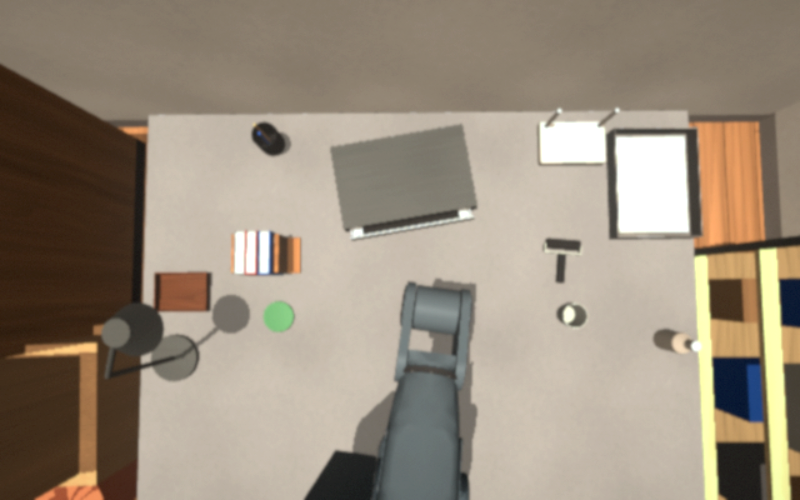

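The pictures show the tray shut (scene 370,290; top 410,225), with its outer face 30 mm before the housing edge as specified. The cup, coaster, roller and bookends have not moved, and the arm is clear.

```bash
python3 -c "
from cell import r
print(r.hand_in(), r.current_t())"
```

```text
the job is handed in; nothing more can be done
the job is handed in; nothing more can be done
```

I tipped the carton over with the shut fingers so it fell flat on the mat, then pushed the tray home by the middle of its front. The job is handed in, at about 27 s of the 42 s allowed.

**Carton:** Before shutting the tray, the carton's top lay about 44 mm above the cabinet top. It spanned about ±50 mm (x) and -85 to +60 mm (y) on the mat. There was a gap of about 40 mm to the adapter, which had not been touched. I could not see the carton or adapter once they were inside the housing.

**Tray:** The push force rose to about 32 N at the stop. The outer face of the tray's front then measured 30 mm before the housing edge in the top view and about 29 mm in the scene view, where home is 30 mm.

**Other things:** The cup, coaster, roller and bookends were unchanged from the first picture, and the arm was clear of everything.

**Disagreement:** My first push passed just over the carton without touching it. Camera depth put the shut fingertips about 10 mm behind the TCP, not the stated 22 mm ahead. I repeated the push 32 mm lower.

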